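Turn the red-lidded jar to the front

TASK

Turn the wooden turntable by pushing the pegs on its rim with the fingertips until the jar with the red lid stands at the front, in line with the red mark on the fixed tab. Push only the turntable: do not touch, lift or shift the two jars and the spoon rest that ride on it, and leave the bottle and the steamer beside it as they are. Then take the hand away, with the turntable at rest.

Things in the scene. Friction and masses are not known exactly. Their poses are not given: they have to be found in the camera images.
- base: fixed dark wooden foot under the turntable, 20 mm high, with a flat tab (36 mm wide, 12 mm high) that reaches out along the foot's own -x axis to 180 mm from the centre and carries a red stripe (32 x 24 mm) on its outer end. The tab marks the front and points roughly at the robot. Origin: on the work surface, on the axis of rotation; z up
- turntable: mid-brown wooden disc, 280 mm in diameter, 16 mm thick, its top 38 mm above the work surface. Six upright pegs stand on its rim (see peg0). It turns either way, more than a full turn, about its vertical axis; friction 0.15 N m (1 to 2 N at the rim), so it stops where it is left. Origin: on the axis, at the underside, 22 mm above the work surface; axes turn with the disc, z up
- peg0 (a point): foot of one of six alike white-painted pegs, on the disc's top, 130 mm from the axis at 30 degrees from the disc's own x axis; the others stand every 60 degrees (90, 150, 210, 270, 330). Each peg is 12 mm thick with a 16 mm ball on top; its top is 46 mm above the disc, 84 mm above the work surface
- seat0 (a point): point on the top of the disc, 62 mm from the axis along the disc's own -x axis: the place where the red-lidded jar stands (within 7 mm)
- seat1 (a point): point on the top of the disc, 62 mm from the axis, 120 degrees from seat0: the place of the blue-lidded jar or of the spoon rest
- seat2 (a point): point on the top of the disc, 62 mm from the axis, 120 degrees from seat0 the other way: the place of the other of those two
- red_jar: small closed glass jar with a red lid and a paper label, 52 mm in diameter, 66 mm tall, loose on the disc. Origin: centre of its underside; z up
- blue_jar: small closed glass jar with a blue lid, 52 mm in diameter, 62 mm tall, loose on the disc. Origin: centre of its underside; z up
- spoon_rest: small white ceramic dish, 68 mm in diameter with an 8 mm lip on one side, 14 mm high, loose on the disc. Origin: centre of its underside; z up
- bottle: empty green glass flip-top bottle, 68 mm in diameter, 192 mm tall, standing on the work surface to one side of the turntable. Origin: centre of its underside; z up
- steamer: lidded bamboo steamer, 154 mm in diameter, 108 mm tall over its handle, standing on the work surface on the other side. Origin: centre of its underside; z up
Not all that is in view belongs to the job. Leave any turquoise or white look-alike of the steamer alone.

How it is judged (in metres and radians):
On the way:
1. the fingers push the turntable and it turns (contact force between the fingers and turntable above 0.2 N and angular speed of turntable above 0.03 rad/s).
At the end, for the whole second after the job is handed in: Red-lidded jar at the front, its centre within 10 mm of the line from the axis through the red mark; turntable at rest; jars and spoon rest upright within 22 mm of their seat points; bottle and steamer upright and moved less than 15 mm (x of red_jar in the frame of base below -0.03 m and y of red_jar in the frame of base between -0.01 and 0.01 m and angular speed of turntable below 0.05 rad/s and horizontal distance between red_jar and seat0 below 0.022 m and (horizontal distance between blue_jar and seat1 below 0.022 m or horizontal distance between blue_jar and seat2 below 0.022 m) and (horizontal distance between spoon_rest and seat1 below 0.022 m or horizontal distance between spoon_rest and seat2 below 0.022 m) and angle between each of red_jar, blue_jar, spoon_rest, bottle, steamer's own z axis and vertical below 0.1 rad and distance of each of bottle, steamer from where it was at the start of the episode below 0.015 m); the robot touches nothing.
It fails at once if the robot touches something that rides on the turntable (more than 0.5 N) (contact force between any of the fingers, the arm and red_jar above 0.5 N or contact force between any of the fingers, the arm and blue_jar above 0.5 N or contact force between any of the fingers, the arm and spoon_rest above 0.5 N).
It fails at once if a thing on the turntable is lifted, tipped or shifted from its place (not (horizontal distance between red_jar and seat0 below 0.022 m and (horizontal distance between blue_jar and seat1 below 0.022 m or horizontal distance between blue_jar and seat2 below 0.022 m) and (horizontal distance between spoon_rest and seat1 below 0.022 m or horizontal distance between spoon_rest and seat2 below 0.022 m)) or height (world z) of any of red_jar, blue_jar, spoon_rest above 0.048 m or angle between any of red_jar, blue_jar, spoon_rest's own z axis and vertical above 0.25 rad).
It fails at once if the bottle or the steamer is moved by more than 15 mm, lifted or tipped (distance of any of bottle, steamer from where it was at the start of the episode above 0.015 m or angle between any of bottle, steamer's own z axis and vertical above 0.25 rad).
It also fails if it takes over 64 s, if anything falls off the work surface, if the arm or the gripper's body presses on something with over 40 N, if the wrist force passes 120 N, or if a joint passes its speed limit or range.

ROBOT

A 6-joint arm with a two-finger parallel gripper is mounted at the origin on the work surface. World frame = base frame: x ahead of the robot, y to its left, z up, the work surface at z = 0. Lengths are in mm, angles in rad, forces in N, time in s.
With the tool pointing down it reaches from about 225 to 725 mm from the base axis. Payload 3.1 kg.
Tool frame: the origin (TCP) lies between the finger pads; the fingertips stand 25 mm ahead of it and the grasp point (between the pads) lies 6 mm ahead of it; z points along the fingers, y is the line along which they close (so a half turn about z gives the same grasp; the last joint's range is limited). The gripper opens to 85 mm and grips with 20 to 120 N. Pads are 22 mm wide; open, the fingers measure 114 mm over their backs; the gripper's body (76 mm by 85 mm) begins 54 mm behind the grasp point. The pads swing forward as they close: fully open they stand 13 mm farther back than shut.
Start: joints at [1.081, 0.048, 0.099, 1.622, 0, 1.443], TCP at [185.835, 491.002, 256.312] pointing down, gripper open.
Joint ranges: [-2.91, 2.91], [-0.99, 1.94], [-1.21, 1.42], [-2.12, 2.29], [-1.49, 1.47], [-3.14, 3.14]. Speed limits (rad/s): [2.79, 2.79, 3.14, 3.14, 3.14, 3.14].

INTERFACE

Orientations are given as a 3x3 rotation matrix whose columns are the frame's x, y, z axes.
In Python, from station import readout, camera, robot gives the robot as it stands.
- The arm moves only by the tool move_arm, never from a script. Its argument "commands" is a list of rows, each an object with "twist": the turn, a rotation vector about the tool's x, y, z each as a share of 0.15 rad, from -1 to 1, a list of three; "xyz": the shift along the tool's x, y, z each as a share of 25 mm, from -1 to 1, a list of three; "fingers": the gripper's target within -1 to 1 (fully open at 1, half-way at 0, shut at -1). In form: [{"twist": [rx, ry, rz], "xyz": [dx, dy, dz], "fingers": fingers}, ...]. A call has 1 to 5 rows; each row shifts and turns the commanded pose from where the row before left it, along the tool's axes as they then stand; what a row does not reach is not made up. A row lasts 1/10 s, in which the tool goes at most 50 mm and 8.59 degrees, less where a joint would pass 70% of its speed; a pose out of reach is approached as far as the arm can. A call with a number of a shift or a turn outside -1 to 1 is refused whole. A call with a gripper value outside its range is refused whole. The fingers move at their own pace and stop on an object; the grip force is fixed at half the most. Time passes only in rows, so rows that do not move let the fingers close. It gives the time, the measured TCP pose, the force, the opening and the grip force at its end, in the units of the state.
- readout.observe(): the state, without advancing time (a new reading comes with each control period).
- camera(name): name is "scene" or "top" or "wrist"; returns a dict with "img" (480x640x3 uint8, red, green, blue), "fx", "fy", "cx", "cy" (pixels), "rvec" (rotation vector, rad) and "tvec" (3), from world to camera coordinates, as OpenCV has them; the wrist camera has in their place "mount" (4x4, takes a point from camera to tool coordinates, whose origin is the TCP and whose axes are the flange's). Camera axes: x right, y down, z forward; pixel columns grow to the right and rows downward; lengths in mm; the calibration is good to about 2 mm. A picture is of the moment at which its call begins: read the wrist's pose just before it. There is no depth.
- robot.hand_in(): hands the job in; it is judged then, once.
The state is a dict: "time": time; "joints": joint angles; "joint_velocities": joint speeds; "joint_efforts": joint torques, N m; "eef_pos": TCP position; "eef_rot": TCP orientation; "wrist_force": force on the tool from outside, world axes, zero at the start; "ft_torque": the same for the moment, N m; "gripper_width": finger opening in mm; "grasp_force": force on a finger pad.
Only numpy, scipy, OpenCV 4.12 (cv2) and the standard library are available. Lean on these libraries where they do the work, as an engineer would, in place of code of your own. Each camera call takes 0.05 s, during which the arm holds its last target. There are 200 camera calls.

## Working session

There is one attempt and no reset: what is moved stays moved. The work goes in short steps, Python scripts to look and compute and a tool call to move; the robot and the scene stay as the last step left them, time stands still between calls to the robot, and variables do not carry over. Pictures are saved under pics/ and viewed, at most 10 in all, crops included, and the job is handed in when it is done.

Besides the shell and the picture viewer there is one more tool, called after "Call:" as name([rows], argument=value, ...), one row to a line, values as JSON. move_arm: Moves the arm, as the interface text tells. Shift numbers are shares of 25 mm and turn numbers shares of 0.15 rad, none past 1 either way. Its arguments: {"type":"object","properties":{"commands":{"type":"array","items":{"type":"object","properties":{"twist":{"type":"array","items":{"type":"number"}},"xyz":{"type":"array","items":{"type":"number"}},"fingers":{"type":"number"}}}}},"required":["commands"]}

```bash
mkdir -p pics; python3 - <<'E'
from station import readout, camera, robot
import cv2, pickle
for n in ("top","scene"):
    c=camera(n); pickle.dump(c,open(n+".pkl","wb")); cv2.imwrite(f"pics/{n}0.png",c["img"][:,:,::-1])
    print(n,c["fx"],c["cx"],c["cy"],c["rvec"],c["tvec"])
s=readout.observe(); print(s["time"],s["eef_pos"],s["eef_rot"])
E
```

```text
top 499.3306217432911 326.8411297105129 233.82938159607681 [ 2.14646562 -2.06880877  0.22914348] [-108.03454856  539.49525956 1111.50758723]
scene 436.5686218289463 322.5650310669431 240.3855487920628 [ 2.17456108  1.56300957 -0.42862035] [-100.53611171 -431.54765467 1576.40853626]
0.1 [185.61637924 490.57452486 255.20753863] [[-9.35242245e-01  3.54006876e-01 -1.03706040e-03]
 [ 3.54008260e-01  9.35240434e-01 -1.86610001e-03]
 [ 3.09288584e-04 -2.11238351e-03 -9.99997721e-01]]
```

View pics/top0.png

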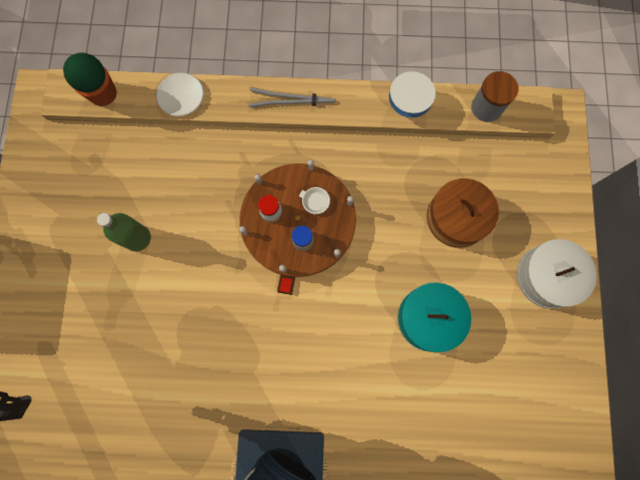

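View pics/scene0.png

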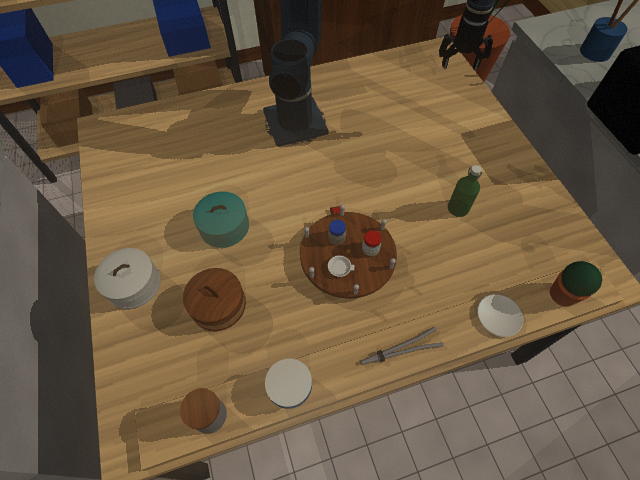

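Top view: the disc is centred near (298,219), with the red lid at (269,205), blue lid at (302,236), red stripe at (286,285) and pegs at (258,178), (310,164), (350,200), (337,253), (282,268) and (243,230). The bottle is near (130,235) and the steamer near (463,212). The scene view agrees.

```bash
cat > h.py <<'E'
import numpy as np, cv2
from scipy.optimize import least_squares
def cast(c,px,z):
    R=cv2.Rodrigues(np.array(c["rvec"],float))[0]; t=np.array(c["tvec"],float).ravel()
    o=-R.T@t; px=np.atleast_2d(px).astype(float)
    d=np.c_[(px[:,0]-c["cx"])/c["fx"],(px[:,1]-c["cy"])/c["fy"],np.ones(len(px))]@R
    return (o+d*((z-o[2])/d[:,2])[:,None])[:,:2]
def blobs(mask,amin=15):
    n,l,s,ce=cv2.connectedComponentsWithStats(mask.astype(np.uint8))
    return [(ce[i],s[i,4]) for i in range(1,n) if s[i,4]>=amin]
def measure(c,v=True):
    """axis, stripe, red lid from the top camera"""
    hsv=cv2.cvtColor(c["img"],cv2.COLOR_RGB2HSV); H,S,V=[hsv[...,i].astype(int) for i in range(3)]
    box=np.zeros(H.shape,bool); box[150:305,225:370]=1
    red=blobs(box&((H<5)|(H>175))&(S>190)&(V>120)); blue=blobs(box&(H>105)&(H<130)&(S>150)&(V>80))
    white=blobs(box&(S<75)&(V>120),6)
    return red,blue,white
def pegfit(xy):
    """peg tops -> axis, angle (mod 60 deg)"""
    xy=np.array(xy); z=lambda p:p[:2]
    def f(p):
        a=np.arctan2(xy[:,1]-p[1],xy[:,0]-p[0]); k=np.round((a-p[2])/(np.pi/3))
        th=p[2]+k*np.pi/3; return np.r_[xy[:,0]-p[0]-130*np.cos(th),xy[:,1]-p[1]-130*np.sin(th)]
    m=xy.mean(0); best=None
    for a0 in np.arange(0,np.pi/3,.1):
        r=least_squares(f,[*m,a0]); best=r if best is None or r.cost<best.cost else best
    return best.x,np.sqrt(2*best.cost/len(xy))
E
python3 - <<'E'
import pickle; from h import *
c=pickle.load(open("top.pkl","rb"))
r,b,w=measure(c)
for n,x in(("red",r),("blue",b),("white",w)): print(n,[(p.round(1).tolist(),int(a)) for p,a in x])
px=[(258,178),(310,164),(350,200),(337,253),(282,268),(243,230)]
P=cast(c,px,78); print(P.round(0).tolist()); p,e=pegfit(P); print(p,e)
for p,a in r: print("red z104",cast(c,p,104)," z12",cast(c,p,12))
print("blue",cast(c,(302,236),100),"spoon",cast(c,(316,201),50))
print("bottle",cast(c,(104,220),192),cast(c,(140,240),0),"steamer",cast(c,(463,210),85),"teal",cast(c,(435,317),85))
E
```

```text
red [([268.1, 204.5], 304), ([285.3, 284.5], 130)]
blue [([301.7, 235.5], 311)]
white [([309.9, 162.4], 28), ([256.8, 176.6], 27), ([314.9, 199.8], 620), ([349.6, 198.5], 31), ([262.4, 215.2], 19), ([241.6, 228.6], 30), ([336.5, 251.5], 32), ([281.6, 267.5], 31)]
[[668.0, 79.0], [707.0, -42.0], [622.0, -139.0], [495.0, -113.0], [456.0, 11.0], [541.0, 105.0]]
[581.31617978 -16.53740423   0.84108389] 1.39898027998404
red z104 [[596.49975192  48.10406567]]  z12 [[621.95514409  59.81315362]]
red z104 [[415.75025261  -0.96549066]]  z12 [[426.05663302   6.6309702 ]]
blue [[526.94668729 -32.39771362]] spoon [[624.47856483 -59.19015766]]
bottle [[525.99510471 375.31272138]] [[523.34404042 369.42859539]] steamer [[ 605.60249696 -401.34959152]] teal [[ 358.13891647 -333.99603456]]
```

Call:
move_arm([
  {"twist":[0,0,-0.88],"xyz":[0,0,0],"fingers":-1},
  {"twist":[0,0,-0.88],"xyz":[0,0,0],"fingers":-1},
  {"twist":[0,0,-0.88],"xyz":[0,0,0],"fingers":-1},
  {"twist":[0,0,0],"xyz":[-0.7,-0.7,0],"fingers":-1},
  {"twist":[0,0,0],"xyz":[-0.7,-0.7,0],"fingers":-1},
])

```text
time: 0.6
eef_pos: [221.8, 456.8, 255.5]
eef_rot: [[-0.999, -0.036, -0.001], [-0.036, 0.999, -0.001], [0.001, -0.001, -1.0]]
wrist_force: [0.7, 0.3, 0.6]
gripper_width: 12.4
grasp_force: 0.0
```

Call:
move_arm([
  {"twist":[0,0,0],"xyz":[-0.9,-0.9,0],"fingers":-1},
  {"twist":[0,0,0],"xyz":[-0.9,-0.9,0],"fingers":-1},
  {"twist":[0,0,0],"xyz":[-0.9,-0.9,0],"fingers":-1},
  {"twist":[0,0,0],"xyz":[-0.9,-0.9,0],"fingers":-1},
  {"twist":[0,0,0],"xyz":[-0.9,-0.9,0],"fingers":-1},
])

```text
time: 1.1
eef_pos: [338.8, 347.5, 255.7]
eef_rot: [[-0.999, -0.034, -0.001], [-0.034, 0.999, -0.001], [0.001, -0.001, -1.0]]
wrist_force: [0.0, 0.5, -0.2]
gripper_width: -0.1
grasp_force: 0.0
```

Call:
move_arm([
  {"twist":[0,0,0],"xyz":[-0.9,-0.9,0],"fingers":-1},
  {"twist":[0,0,0],"xyz":[-0.9,-0.9,0],"fingers":-1},
  {"twist":[0,0,0],"xyz":[-0.9,-0.9,0],"fingers":-1},
  {"twist":[0,0,0],"xyz":[-0.9,-0.9,0],"fingers":-1},
  {"twist":[0,0,0],"xyz":[0,0,0],"fingers":-1},
])

```text
time: 1.6
eef_pos: [433.4, 259.2, 255.3]
eef_rot: [[-1.0, -0.029, -0.0], [-0.029, 1.0, -0.002], [0.0, -0.002, -1.0]]
wrist_force: [-0.1, -0.1, 0.3]
gripper_width: -0.0
grasp_force: 0.0
```

Call:
move_arm([
  {"twist":[0,0,0],"xyz":[-0.8,-0.83,0],"fingers":-1},
  {"twist":[0,0,0],"xyz":[-0.8,-0.83,0],"fingers":-1},
  {"twist":[0,0,0],"xyz":[-0.8,-0.83,0],"fingers":-1},
  {"twist":[0,0,0],"xyz":[-0.8,-0.83,0],"fingers":-1},
  {"twist":[0,0,0],"xyz":[-0.8,-0.83,0],"fingers":-1},
])

```text
time: 2.1
eef_pos: [534.9, 161.3, 255.8]
eef_rot: [[-0.999, -0.035, -0.001], [-0.035, 0.999, 0.0], [0.001, 0.0, -1.0]]
wrist_force: [0.4, -0.3, -0.3]
gripper_width: -0.2
grasp_force: 0.0
```

Call:
move_arm([
  {"twist":[0,0,0],"xyz":[-0.8,-0.83,0],"fingers":-1},
  {"twist":[0,0,0],"xyz":[-0.7,-0.8,0],"fingers":-1},
  {"twist":[0,0,0],"xyz":[0,0,0.9],"fingers":-1},
  {"twist":[0,0,0],"xyz":[0,0,0.9],"fingers":-1},
  {"twist":[0,0,0],"xyz":[0,0,0],"fingers":-1},
])

```text
time: 2.6
eef_pos: [571.1, 122.2, 206.6]
eef_rot: [[-0.999, -0.034, -0.009], [-0.034, 0.999, -0.0], [0.009, -0.0, -1.0]]
wrist_force: [-0.4, 0.0, -0.2]
gripper_width: 0.0
grasp_force: 0.0
```

```bash
python3 - <<'E'
from station import readout, camera
import cv2
s=readout.observe(); print(s["eef_pos"],s["joints"])
im=camera("top")["img"][120:320,200:400,::-1]; a=cv2.resize(im,(400,400),interpolation=cv2.INTER_CUBIC)
b=cv2.resize(camera("wrist")["img"][:,:,::-1],(400,300))
b=cv2.copyMakeBorder(b,0,100,0,0,cv2.BORDER_CONSTANT)
cv2.imwrite("pics/a.png",cv2.hconcat([a,b]))
E
```

```text
[571.10735566 122.15508489 206.61220967] [9.57373314e-02 2.05902634e-01 1.73767908e-01 1.54752281e+00
 3.54423683e-04 6.14673856e-02]
```

View pics/a.png

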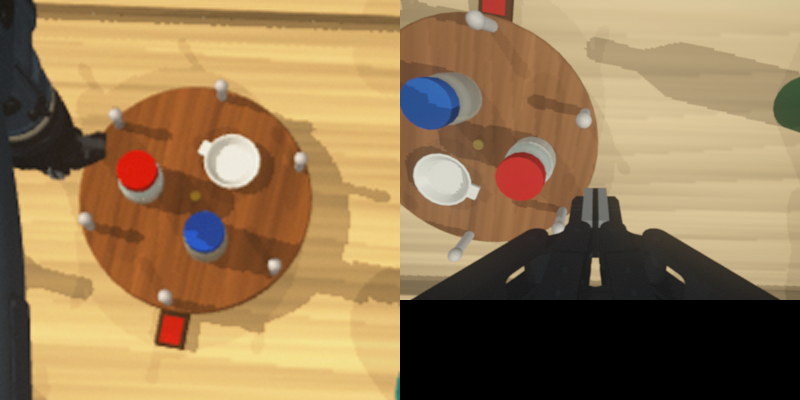

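Top crop: the disc hasn't moved and the tool hovers at its left edge. Wrist crop: the fingertips at (595,190) are between the pegs, beyond the peg at (585,118), and outside the red jar.

Call:
move_arm([
  {"twist":[0,0,0],"xyz":[-0.25,0,0.8],"fingers":-1},
  {"twist":[0,0,0],"xyz":[0,0,0.8],"fingers":-1},
  {"twist":[0,0,0],"xyz":[0,0,0.8],"fingers":-1},
  {"twist":[0,0,0],"xyz":[0,0,0.8],"fingers":-1},
  {"twist":[0,0,0],"xyz":[0,0,0],"fingers":-1},
])

```text
time: 3.2
eef_pos: [578.4, 122.6, 129.6]
eef_rot: [[-0.999, -0.035, -0.004], [-0.035, 0.999, -0.0], [0.004, -0.0, -1.0]]
wrist_force: [-1.1, 0.6, -0.4]
gripper_width: 0.0
grasp_force: 0.0
```

```bash
python3 - <<'E'
from station import readout, camera
import cv2
s=readout.observe(); print(s["eef_pos"])
cv2.imwrite("pics/b.png",camera("wrist")["img"][:,:,::-1])
E
```

```text
[578.40369341 122.63799744 129.62104825]
```

View pics/b.png

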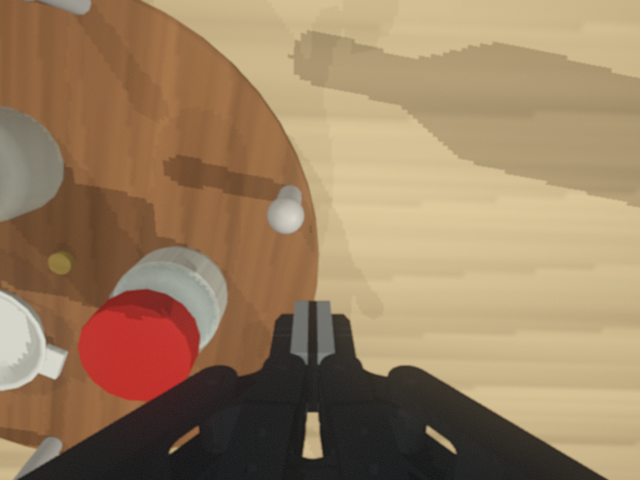

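The peg is at (286,213), and the fingertips at (312,305) line up slightly outside it and clear of the red jar.

Call:
move_arm([
  {"twist":[0,0,0],"xyz":[0,0,0.8],"fingers":-1},
  {"twist":[0,0,0],"xyz":[0,0,0.8],"fingers":-1},
  {"twist":[0,0,0],"xyz":[0,0,0],"fingers":-1},
])

```text
time: 3.55
eef_pos: [579.0, 122.4, 90.7]
eef_rot: [[-0.999, -0.035, -0.002], [-0.035, 0.999, -0.0], [0.002, -0.0, -1.0]]
wrist_force: [-1.2, 0.8, -1.2]
gripper_width: -0.1
grasp_force: 0.0
```

Call:
move_arm([
  {"twist":[0,0,-0.4],"xyz":[0.33,-0.01,0],"fingers":-1},
  {"twist":[0,0,-0.4],"xyz":[0.33,-0.01,0],"fingers":-1},
  {"twist":[0,0,-0.4],"xyz":[0.33,-0.01,0],"fingers":-1},
  {"twist":[0,0,-0.4],"xyz":[0.33,-0.01,0],"fingers":-1},
  {"twist":[0,0,-0.4],"xyz":[0.33,-0.01,0],"fingers":-1},
])

```text
time: 4.05
eef_pos: [541.3, 115.4, 94.6]
eef_rot: [[-0.944, -0.331, 0.005], [-0.331, 0.944, 0.001], [-0.006, -0.0, -1.0]]
wrist_force: [0.6, 0.1, -1.6]
gripper_width: 0.4
grasp_force: 0.7
```

Call:
move_arm([
  {"twist":[0,0,-0.4],"xyz":[0.33,-0.01,0.12],"fingers":-1},
  {"twist":[0,0,-0.4],"xyz":[0.33,-0.01,0.12],"fingers":-1},
  {"twist":[0,0,-0.4],"xyz":[0.33,-0.01,0],"fingers":-1},
  {"twist":[0,0,-0.4],"xyz":[0.33,-0.01,0],"fingers":-1},
  {"twist":[0,0,-0.4],"xyz":[0.33,-0.01,0],"fingers":-1},
])

```text
time: 4.55
eef_pos: [505.1, 96.1, 88.8]
eef_rot: [[-0.804, -0.595, 0.006], [-0.595, 0.804, 0.001], [-0.005, -0.002, -1.0]]
wrist_force: [-0.3, 1.6, -0.1]
gripper_width: 0.1
grasp_force: 0.7
```

```bash
python3 - <<'E'
from station import readout, camera
import cv2
from h import *
s=readout.observe(); print(s["eef_pos"])
c=camera("top"); r,b,w=measure(c)
for p,a in r+b: print(p,a,cast(c,p,104))
im=c["img"][120:320,200:400,::-1]; a=cv2.resize(im,(400,400),interpolation=cv2.INTER_CUBIC)
b=cv2.resize(camera("wrist")["img"][:,:,::-1],(400,300))
b=cv2.copyMakeBorder(b,0,100,0,0,cv2.BORDER_CONSTANT)
cv2.imwrite("pics/c.png",cv2.hconcat([a,b]))
E
```

```text
[505.12530916  96.10891387  88.79928184]
[268.18439716 216.03191489] 282 [[569.47711801  46.14170304]]
[285.35555556 284.45925926] 135 [[415.77857648  -1.13715982]]
[311.60383387 230.67412141] 313 [[539.16453746 -53.65589209]]
```

View pics/c.png

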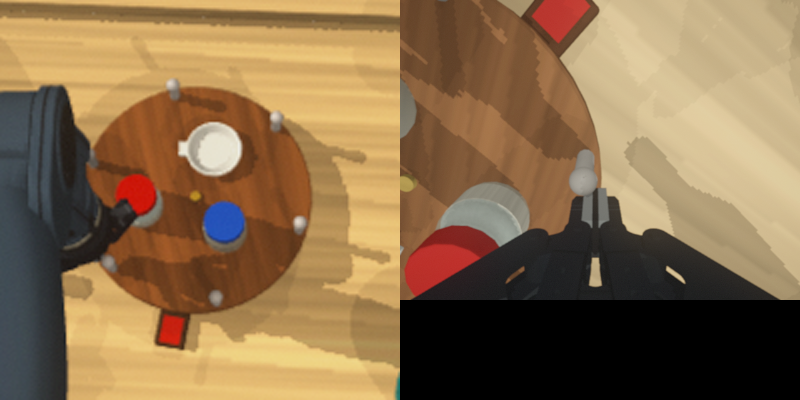

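Top crop: the disc is turning. Red lid at (135,193), and the fingers are pushing a peg. Wrist crop: the peg at (583,180) touches the inner finger, clear of the jar.

Call:
move_arm([
  {"twist":[0,0,-0.4],"xyz":[0.33,-0.01,0],"fingers":-1},
  {"twist":[0,0,-0.4],"xyz":[0.33,-0.01,0],"fingers":-1},
  {"twist":[0,0,-0.4],"xyz":[0.33,-0.01,0],"fingers":-1},
  {"twist":[0,0,-0.4],"xyz":[0.33,-0.01,0],"fingers":-1},
  {"twist":[0,0,-0.4],"xyz":[0.33,-0.01,0],"fingers":-1},
])

```text
time: 5.15
eef_pos: [475.8, 67.0, 87.8]
eef_rot: [[-0.593, -0.805, 0.005], [-0.805, 0.593, 0.001], [-0.004, -0.003, -1.0]]
wrist_force: [1.1, 1.3, 0.7]
gripper_width: 0.2
grasp_force: 0.7
```

Call:
move_arm([
  {"twist":[0,0,-0.4],"xyz":[0.33,-0.01,0],"fingers":-1},
  {"twist":[0,0,-0.4],"xyz":[0.33,-0.01,0],"fingers":-1},
  {"twist":[0,0,-0.4],"xyz":[0.33,-0.01,0],"fingers":-1},
  {"twist":[0,0,-0.4],"xyz":[0.33,-0.01,0],"fingers":-1},
  {"twist":[0,0,-0.4],"xyz":[0.33,-0.01,0],"fingers":-1},
])

```text
time: 5.65
eef_pos: [456.5, 30.4, 87.8]
eef_rot: [[-0.329, -0.944, 0.004], [-0.944, 0.329, 0.001], [-0.002, -0.004, -1.0]]
wrist_force: [0.4, 0.9, 0.9]
gripper_width: 0.4
grasp_force: 0.7
```

```bash
python3 - <<'E'
from station import readout, camera
import cv2
from h import *
s=readout.observe(); p=s["eef_pos"]-np.array([581.3,-16.5,0]); print(s["eef_pos"],np.hypot(*p[:2]),np.degrees(np.arctan2(p[1],p[0])))
c=camera("top"); r,b,w=measure(c)
for p,a in r+b: print(p,a,cast(c,p,104))
print("hub",cast(c,(297.5,217.5),38))
E
```

```text
[456.54718157  30.4271544   87.75070142] 133.2869968396743 159.38565398982212
[283.41176471 232.44117647] 34 [[532.71775708   9.57173931]]
[285.26573427 284.26573427] 143 [[416.19727044  -0.91663169]]
[320.00326797 218.35294118] 306 [[568.46698011 -71.44459948]]
hub [[585.12434335 -16.13253668]]
```

Call:
move_arm([
  {"twist":[0,0,-0.4],"xyz":[0.33,0.01,0],"fingers":-1},
  {"twist":[0,0,-0.4],"xyz":[0.33,0.01,0],"fingers":-1},
  {"twist":[0,0,-0.4],"xyz":[0.33,0.01,0],"fingers":-1},
  {"twist":[0,0,-0.4],"xyz":[0.33,0.01,0],"fingers":-1},
  {"twist":[0,0,-0.4],"xyz":[0.33,0.01,0],"fingers":-1},
])

```text
time: 6.2
eef_pos: [446.1, -9.5, 87.0]
eef_rot: [[-0.036, -0.999, 0.003], [-0.999, 0.036, 0.001], [-0.001, -0.003, -1.0]]
wrist_force: [0.8, 2.1, -0.1]
gripper_width: -0.2
grasp_force: 0.6
```

Call:
move_arm([
  {"twist":[0,0,-0.4],"xyz":[0.33,0,0],"fingers":-1},
  {"twist":[0,0,-0.4],"xyz":[0.33,0,0],"fingers":-1},
  {"twist":[0,0,-0.4],"xyz":[0.33,0,0],"fingers":-1},
  {"twist":[0,0,0],"xyz":[0,0,0],"fingers":-1},
  {"twist":[0,0,0],"xyz":[0,0,0],"fingers":-1},
])

```text
time: 6.7
eef_pos: [446.0, -34.4, 86.2]
eef_rot: [[0.14, -0.99, 0.001], [-0.99, -0.14, -0.0], [0.0, -0.001, -1.0]]
wrist_force: [-0.4, 0.2, -0.5]
gripper_width: -0.2
grasp_force: 0.0
```

```bash
python3 - <<'E'
from station import readout, camera
import cv2
from h import *
A=np.array([583.5,-16.3])
ang=lambda q:(np.hypot(*(q-A)),np.degrees(np.arctan2(*(q-A)[::-1]))%360)
s=readout.observe(); print(s["eef_pos"],ang(s["eef_pos"][:2]))
c=camera("top"); r,b,w=measure(c)
for p,a in r+b: print(p,a,ang(cast(c,p,104 if a>200 else 12)[0]))
im=c["img"][120:320,200:400,::-1]; a=cv2.resize(im,(400,400),interpolation=cv2.INTER_CUBIC)
b=cv2.resize(camera("wrist")["img"][:,:,::-1],(400,300))
b=cv2.copyMakeBorder(b,0,100,0,0,cv2.BORDER_CONSTANT)
cv2.imwrite("pics/d.png",cv2.hconcat([a,b]))
E
```

```text
[446.04501047 -34.42168882  86.24683917] (np.float64(138.64440036424978), np.float64(187.51040534984622))
[320.57676349 205.21161826] 241 (np.float64(57.47101144663264), np.float64(286.0184635806844))
```

View pics/d.png

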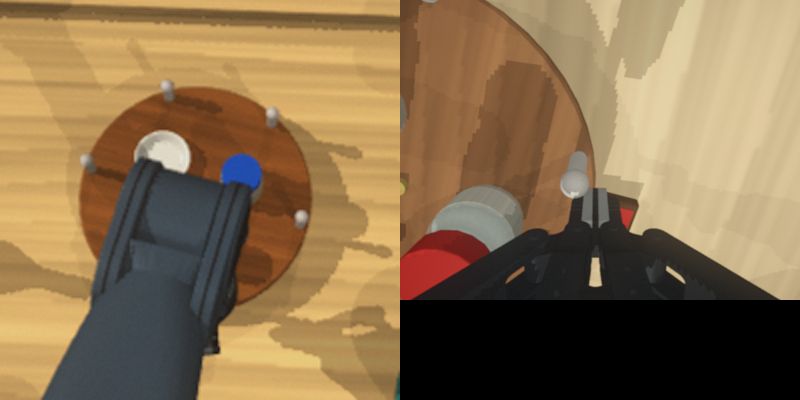

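Wrist crop: the peg at (575,185) is still on the inner finger, with the jar clear. Top crop: the blue lid is at (241,175), and the red jar is hidden by the arm, at about 164° by calculation. About 7° remain.

Call:
move_arm([
  {"twist":[0,0,-0.4],"xyz":[0.33,-0.01,0],"fingers":-1},
  {"twist":[0,0,-0.4],"xyz":[0.33,-0.01,0],"fingers":-1},
  {"twist":[0,0,0],"xyz":[0,0,0],"fingers":-1},
  {"twist":[0,0,0],"xyz":[-0.3,0,0],"fingers":-1},
  {"twist":[0,0,0],"xyz":[-0.2,0.2,0],"fingers":-1},
])

```text
time: 7.3
eef_pos: [440.5, -38.9, 85.4]
eef_rot: [[0.26, -0.966, 0.0], [-0.966, -0.26, 0.0], [-0.0, -0.0, -1.0]]
wrist_force: [0.1, 0.0, 0.9]
gripper_width: 0.2
grasp_force: 0.0
```

Call:
move_arm([
  {"twist":[0,0,0],"xyz":[0,0.4,-0.5],"fingers":-1},
  {"twist":[0,0,0],"xyz":[0,0.5,-1],"fingers":-1},
  {"twist":[0,0,0],"xyz":[0,0.9,-1],"fingers":-1},
  {"twist":[0,0,0],"xyz":[0,1,-1],"fingers":-1},
  {"twist":[0,0,0],"xyz":[0,1,-1],"fingers":-1},
])

```text
time: 7.8
eef_pos: [347.4, -63.8, 198.6]
eef_rot: [[0.261, -0.965, -0.0], [-0.965, -0.261, 0.0], [-0.0, 0.0, -1.0]]
wrist_force: [0.6, -0.1, -0.1]
gripper_width: -0.1
grasp_force: 0.0
```

Call:
move_arm([
  {"twist":[0,0,0],"xyz":[-1,0.8,0],"fingers":-1},
  {"twist":[0,0,0],"xyz":[-1,0.8,0],"fingers":-1},
  {"twist":[0,0,0],"xyz":[-1,0.5,0],"fingers":-1},
  {"twist":[0,0,0],"xyz":[-1,0,0],"fingers":-1},
  {"twist":[0,0,0],"xyz":[-1,0,0],"fingers":-1},
])

```text
time: 8.3
eef_pos: [264.5, 43.5, 197.7]
eef_rot: [[0.259, -0.966, 0.001], [-0.966, -0.259, 0.0], [0.0, -0.001, -1.0]]
wrist_force: [0.7, 0.3, -1.2]
gripper_width: -0.2
grasp_force: 0.0
```

Call:
move_arm([
  {"twist":[0,0,0],"xyz":[-1,0,0],"fingers":-1},
  {"twist":[0,0,0],"xyz":[-1,0,0],"fingers":-1},
  {"twist":[0,0,0],"xyz":[-1,0,0],"fingers":-1},
  {"twist":[0,0,0],"xyz":[-1,0,0],"fingers":-1},
  {"twist":[0,0,0],"xyz":[0,0,0],"fingers":-1},
])

```text
time: 8.8
eef_pos: [237.9, 141.1, 197.6]
eef_rot: [[0.266, -0.964, -0.0], [-0.964, -0.266, 0.001], [-0.001, 0.0, -1.0]]
wrist_force: [0.4, -1.2, -0.6]
gripper_width: 0.1
grasp_force: 0.0
```

```bash
python3 - <<'E'
from station import readout, camera
import cv2
from h import *
A=np.array([583.5,-16.3])
ang=lambda q:(np.hypot(*(q-A)),np.degrees(np.arctan2(*(q-A)[::-1]))%360)
s=readout.observe(); print(s["time"],s["eef_pos"])
c=camera("top"); r,b,w=measure(c)
for p,a in r+b: print(p,a,ang(cast(c,p,104 if a>200 else 12)[0]))
P=[cast(c,p,78)[0] for p,a in w if a<40]; P=[q for q in P if 115<ang(q)[0]<145]
print(len(P),pegfit(P))
im=c["img"][120:320,200:400,::-1]
cv2.imwrite("pics/e.png",cv2.resize(im,(500,500),interpolation=cv2.INTER_CUBIC))
E
```

```text
8.8 [237.94101416 141.0980082  197.63408442]
[291.11821086 239.18530351] 313 (np.float64(66.07456102949737), np.float64(173.26936412020717))
[285.328125  284.4296875] 128 (np.float64(158.9898929725362), np.float64(171.74992344896785))
[319.79734219 204.31893688] 301 (np.float64(56.303027396412496), np.float64(288.5375824470643))
6 (array([ 5.83746033e+02, -1.51722614e+01,  4.03508592e-01]), np.float64(0.23554221980517803))
```

View pics/e.png

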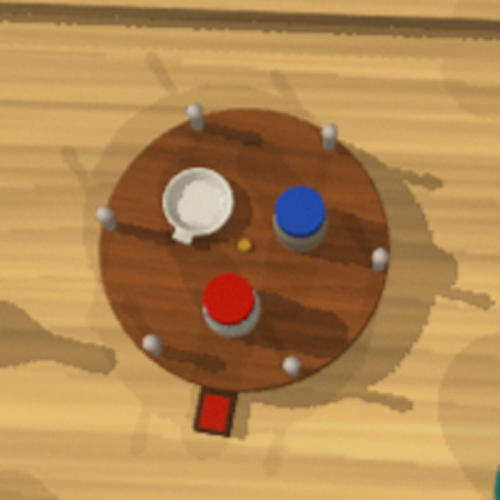

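The picture shows the red lid at (228,300) between the hub (245,243) and the red mark (216,412). The jar is about 2 mm off the line. The disc and its riders are in place and the arm is clear.

```bash
python3 -c "
from station import robot
print(robot.hand_in())"
```

```text
the job is handed in; nothing more can be done
None
```

I turned the turntable by one peg until the red-lidded jar stood about 2 mm off the line through the red mark (10 mm allowed). I then moved the hand clear and handed the job in at about 9 s; no verdict was returned.

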